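# Put the frame corner sample away in the drawer

## Task

Put the L-shaped mahogany frame corner sample away: lay it flat, right way up, in the open drawer of the plywood box, let go of it, then push the drawer fully shut. Leave the straight length of the same moulding where it lies.

Things in the scene. Friction and masses are not known exactly. Their poses are not given: they have to be found in the camera images.
- corner_sample: Mahogany L-shaped frame corner sample, lying flat: two equal mitred legs, 85 mm long outside, 28 wide, 20 high (bead on the outer edges to 24), 0.13 kg. Origin: underside, centre of the 85 x 85 mm square the L borders. Legs lie along the sides y = -42.5..-14.5 and x = -42.5..-14.5 mm (own frame); outer corner (-42.5, -42.5). z up when right way up. Not the smaller, thicker iron corner weight.
- straight_sample: Straight length of the same mahogany moulding, 125 mm long (along its x), 28 mm wide, 24 mm high; origin at the centre of the underside. A bystander that must stay where it is.
- drawer_in (a point): Point on the drawer floor, 14 mm above the bench; moves with the drawer. x points into the box (the way it shuts), z up. Inside of drawer: x -75 to +95 mm, y +-95 mm, sides 45 mm high. Front board: 236 mm wide, 6 to 76 mm above the bench, outer face at x = -89; solid brass pull at its middle, 70 mm wide, 32 to 56 mm above the bench, projecting to x = -103.
- drawer (a joint): How far the drawer is out, m: 0 shut, at most 0.18, starts 0.148 to 0.172. About 2 N of friction, stays where left, no catch. Its plywood box is fixed to the bench, 240 mm wide, 210 deep, 80 high; the roof covers what is not pulled out (roof edge at x = joint value - 75 mm in the frame of drawer_in).
There are look-alikes about, which are no part of the job. What is shaped like the corner_sample but blue, pink or yellow is not meant.

How it is judged (in metres and radians):
On the way, in this order (a step that is already met when the one before it is completed fails the run):
1. the corner sample lies flat in the drawer, let go, while the drawer is still open (x of corner_sample in the frame of drawer_in between -0.065 and 0.085 m and y of corner_sample in the frame of drawer_in between -0.085 and 0.085 m and z of corner_sample in the frame of drawer_in between -0.01 and 0.012 m and angle between corner_sample's own z axis and vertical below 0.17 rad and contact force between the fingers and corner_sample below 0.1 N and value of joint drawer above 0.06 m), for 0.2 s.
2. the drawer is shut with the sample lying in it (x of corner_sample in the frame of drawer_in between -0.065 and 0.085 m and y of corner_sample in the frame of drawer_in between -0.085 and 0.085 m and z of corner_sample in the frame of drawer_in between -0.01 and 0.012 m and angle between corner_sample's own z axis and vertical below 0.17 rad and value of joint drawer below 0.012 m), for 0.2 s.
At the end, for the whole second after the job is handed in: The corner sample lies flat (within 10 degrees) and right way up on the drawer floor, released and at rest, and the drawer is shut to within 12 mm of fully home (all of step 2 and contact force between the fingers and corner_sample below 0.1 N and linear speed of corner_sample below 0.02 m/s); the robot touches nothing.
It fails at once if the straight length of moulding is moved more than 30 mm (distance of straight_sample from where it was at the start of the episode above 0.03 m).
It also fails if it takes over 54 s, if anything falls off the work surface, if the arm or the gripper's body presses on something with over 40 N, if the wrist force passes 120 N, or if a joint passes its speed limit or range.

## Robot

A 6-joint arm with a two-finger parallel gripper is mounted at the origin on the work surface. World frame = base frame: x ahead of the robot, y to its left, z up, the work surface at z = 0. Lengths are in mm, angles in rad, forces in N, time in s.
With the tool pointing down it reaches from about 300 to 1000 mm from the base axis. Payload 5.1 kg.
Tool frame: the origin (TCP) lies at the very end of the fingers, on their centre line; the grasp point (between the pads) lies 19 mm behind it; z points along the fingers, y is the line along which they close (so a half turn about z gives the same grasp; the last joint's range is limited). The gripper opens to 95 mm and grips with 3 to 60 N. Pads are 20 mm wide; open, the fingers measure 119 mm over their backs; the gripper's body (75 mm by 180 mm) begins 59 mm behind the grasp point.
Start: joints at [1.138, 0.124, 1.65, -0, 1.367, -0.083], TCP at [222.782, 610.617, 214.656] pointing down, gripper open.
Joint ranges: [-2.61, 2.61], [-1.02, 2.33], [0.03, 2.71], [-1.35, 4.49], [0.32, 2.68], [-2.91, 2.91]. Speed limits (rad/s): [2.57, 2.57, 3.14, 3.14, 3.14, 3.14].

## Interface

Orientations are given as [roll, pitch, yaw] about the fixed x, y, z axes, in that order (R = Rz(yaw) Ry(pitch) Rx(roll)).
In Python, from rig import env, eyes, finder gives the robot as it stands. Calls block until the motion is done:
- env.movep(position, orientation): joint-space move of the TCP to a pose.
- env.servo_line(position, rot=None, v=150, contact_N=None): straight line of the TCP; rot=None keeps the orientation; v is the mean speed in mm/s. With contact_N (N) it stops when the force on the tool has changed by that much, and returns True; else False.
- env.set_joints(angles): joint-space move.
- env.gripper_to(opening, grasp_force=None): opening from 0.0 (shut) to 1.0 (fully open); grasp_force is the grip in N (None keeps the last); returns when the fingers have stopped.
- env.pause(seconds).
- env.solve_ik(position, orientation): joint angles nearest the present ones, or None.
- eyes.capture(name): name is "scene" or "top"; returns (picture, depth): 384x512x3 uint8, red, green, blue; 384x512 float32, mm along the optical axis (not along the pixel's ray), 0 where there is no reading.
- eyes.get_calibration(name): a dict with "K" (3x3 intrinsics, pixels), "T" (4x4, takes a point from camera to world coordinates). Camera axes: x right, y up, looking along -z (the intrinsics and any distortion apply to the point x, -y, -z); pixel columns grow to the right and rows downward; lengths in mm; the calibration is good to about 2 mm. A picture is of the moment at which its call begins. get_calibration takes no time and is no camera call.
A pose or a line that the arm cannot do raises env.MotionError and nothing moves.
- env.sign_off(): hands the job in; it is judged then, once.
Trained networks look in the newest picture that a camera, given by its name, has taken for a name from the list of things; names that differ only in an ending like _2 or _b are one class to them, and where a whole thing is asked for, a point or a joint stands for the part that bears it (a point fixed in the world has none). Each returns a list of dicts, best first, with "conf" (0 to 1); they miss things now and then, are a little off and sometimes report something else, mostly with a low value. They report only what shows in the picture. A call takes as long as a camera call. They do not tell look-alikes from the thing itself.
- finder.spot_in(thing, camera): "centre" ([x, y, z] in mm, in world coordinates, good to about 4 mm: the middle of the surface that is visible of it).
Readings, each from a call of its own:
- env.current_time_s(): time.
- env.current_qpos(): joint angles.
- env.current_joint_vel(): joint speeds.
- env.current_tau(): joint torques, N m.
- env.current_tcp_pos(): TCP position.
- env.current_orientation(): TCP orientation.
- env.current_force(): force on the tool from outside, world axes, zero at the start.
- env.current_wrist_torque(): the same for the moment, N m.
- env.current_finger_gap(): opening from 0.0 (shut) to 1.0 (fully open).
- env.current_gripper_force(): force on a finger pad.
Only numpy, scipy, OpenCV 4.12 (cv2) and the standard library are available. Lean on these libraries where they do the work, as an engineer would, in place of code of your own. Each camera call takes 0.05 s, during which the arm holds its last target. There are 200 camera calls.

## Working session

There is one attempt and no reset: what is moved stays moved. The work goes in short steps, each a Python script; the robot and the scene stay as the last script left them, time stands still between calls to the robot, and variables do not carry over. Pictures are saved under pics/ and viewed, at most 10 in all, crops included, and the job is handed in when it is done.

```bash
mkdir -p pics
cat > h.py <<'E'
from rig import env, eyes, finder
import numpy as np, cv2
def cap(n):
    p,d=eyes.capture(n); return p,d
def world(n,d,u=None,v=None):
    c=eyes.get_calibration(n);K=np.array(c["K"]);T=np.array(c["T"])
    if u is None: u,v=np.meshgrid(np.arange(d.shape[1]),np.arange(d.shape[0]));z=d
    else: z=d[v,u]
    x=(u-K[0,2])/K[0,0]*z; y=(v-K[1,2])/K[1,1]*z
    P=np.stack([x,-y,-z,np.ones_like(z)],-1)
    return (P@T.T)[...,:3]
def save(n,p,s=None): cv2.imwrite(n,cv2.cvtColor(p,cv2.COLOR_RGB2BGR))
E
python3 - <<'E'
from h import *
for n in("top","scene"):
    p,d=cap(n); save(f"pics/{n}0.png",p); np.savez(f"{n}0.npz",p=p,d=d)
    c=eyes.get_calibration(n); print(n,{k:np.round(v,2).tolist() for k,v in c.items()})
    for t in("corner_sample","straight_sample","drawer_in"):
        for r in finder.spot_in(t,n): print(t,np.round(r["centre"]),round(r["conf"],2))
a=np.vstack([np.load("top0.npz")["p"]]);
E
```

```text
top {'K': [[434.2, 0.0, 256.34], [0.0, 434.2, 189.31], [0.0, 0.0, 1.0]], 'T': [[-0.0, 0.99, -0.12, 453.06], [-1.0, -0.0, -0.0, -64.58], [-0.0, 0.12, 0.99, 1108.99], [0.0, 0.0, 0.0, 1.0]]}
corner_sample [ 454. -135.   20.] 0.94
corner_sample [ 576. -420.   23.] 0.79
corner_sample [ 340. -198.   21.] 0.65
corner_sample [344. -18.  20.] 0.6
straight_sample [ 422. -333.   25.] 0.55
drawer_in [582. 212.  11.] 0.59
scene {'K': [[481.23, 0.0, 258.33], [0.0, 481.23, 188.17], [0.0, 0.0, 1.0]], 'T': [[-0.63, -0.44, 0.64, 1416.86], [0.78, -0.36, 0.51, 615.89], [0.01, 0.82, 0.57, 801.86], [0.0, 0.0, 0.0, 1.0]]}
corner_sample [ 583. -412.   20.] 0.95
corner_sample [352. -16.  22.] 0.93
corner_sample [ 458. -127.   18.] 0.65
corner_sample [ 350. -205.   20.] 0.55
straight_sample [ 439. -322.   17.] 0.54
```

View pics/top0.png

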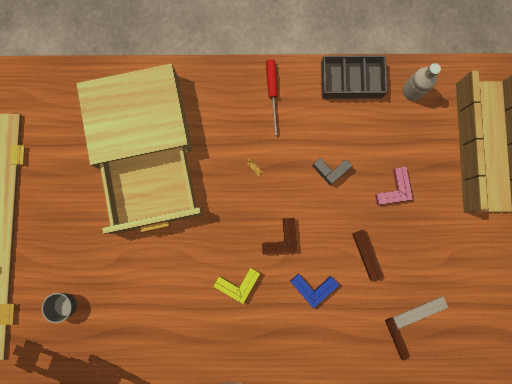

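View pics/scene0.png

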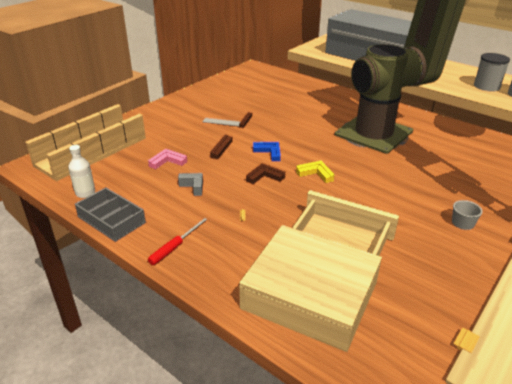

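The top view shows several L shapes: mahogany at (281,238), yellow at (238,287), blue at (315,290), pink at (396,188), and the small grey iron weight at (333,170). Only the one at (281,238) has the right colour and size. The straight moulding is at (367,255), the knife handle at (397,338), and the open drawer at (150,190) with its front facing the robot. I'll confirm the L with an enlarged crop and fit its pose.

```bash
cat > m.py <<'E'
from h import *
from scipy.optimize import minimize
def fitL(p,d,near,r=75,n="top",zr=(10,32)):
    W=world(n,d); m=(np.hypot(W[...,0]-near[0],W[...,1]-near[1])<r)&(W[...,2]>zr[0])&(W[...,2]<zr[1])&(d>0)&(p.max(-1)<110)
    k,l,s,c=cv2.connectedComponentsWithStats(m.astype(np.uint8)); m=l==1+np.argmax(s[1:,4])
    P=W[m]; q=P[:,:2]
    cell=np.stack(np.meshgrid(np.arange(-41.5,42.5,2),np.arange(-41.5,42.5,2)),-1).reshape(-1,2)
    cell=cell[(cell[:,0]<-14.5)|(cell[:,1]<-14.5)]
    from scipy.spatial import cKDTree
    t=cKDTree(q)
    def f(v):
        c,s=np.cos(v[2]),np.sin(v[2]); R=np.array([[c,-s],[s,c]])
        M=cell@R.T+v[:2]
        return np.mean(t.query(M)[0]**2)+np.mean(cKDTree(M).query(q)[0]**2)
    b=min((minimize(f,[*(q.mean(0)),a],method="Nelder-Mead",options=dict(initial_simplex=[[*q.mean(0),a],[*(q.mean(0)+[15,0]),a],[*(q.mean(0)+[0,15]),a],[*q.mean(0),a+.5]])) for a in np.arange(0,6.28,.785)),key=lambda r:r.fun)
    return b.x,b.fun,P,m
E
python3 - <<'E'
from m import *
z=np.load("top0.npz");p,d=z["p"],z["d"]
x,f,P,m=fitL(p,d,(454,-135)); print("L",x.round(2),f,len(P),np.percentile(P[:,2],[2,25,50,75,98]).round(1), P[:,:2].min(0),P[:,:2].max(0))
save("pics/crop.png",cv2.resize(p[205:275,240:320],None,fx=7,fy=7,interpolation=cv2.INTER_CUBIC))
W=world("top",d)
# roof, and drawer rims
for nm,lo,hi in(("roof",76,86),("front",66,76.5),("sides",50,66)):
    k=(W[...,2]>lo)&(W[...,2]<hi)&(W[...,0]>420)&(W[...,0]<900)&(W[...,1]>80)&(W[...,1]<420)
    kk,l,s,c=cv2.connectedComponentsWithStats(k.astype(np.uint8)); 
    for i in range(1,kk):
        if s[i,4]>60:
            Q=W[l==i]; r=cv2.minAreaRect(Q[:,:2].astype(np.float32)); print(nm,s[i,4],np.round(cv2.boxPoints(r)).tolist(),np.round(np.median(Q[:,2]),1))
for u,v in((150,190),(150,175),(150,205)): print(W[v,u].round(1))
E
```

```text
L [ 472.14 -113.92    6.35] 1.7400802240519306 649 [16.5 19.8 22.  24.  27.8] [ 428.97820452 -158.6705301 ] [515.78075056 -74.08948546]
roof 8052 [[641.0, 341.0], [690.0, 106.0], [898.0, 149.0], [849.0, 385.0]] 80.1
roof 114 [[497.0, 206.0], [516.0, 122.0], [529.0, 125.0], [510.0, 209.0]] 77.2
front 415 [[477.0, 304.0], [524.0, 79.0], [538.0, 82.0], [491.0, 307.0]] 74.7
sides 235 [[537.0, 99.0], [538.0, 91.0], [690.0, 123.0], [689.0, 131.0]] 58.9
sides 287 [[494.0, 301.0], [500.0, 278.0], [651.0, 318.0], [645.0, 341.0]] 58.1
sides 184 [[480.0, 220.0], [496.0, 146.0], [510.0, 150.0], [494.0, 223.0]] 55.5
[588.1 210.5  12.9]
[626.6 211.4  13.5]
[550.  209.9  10.7]
```

View pics/crop.png

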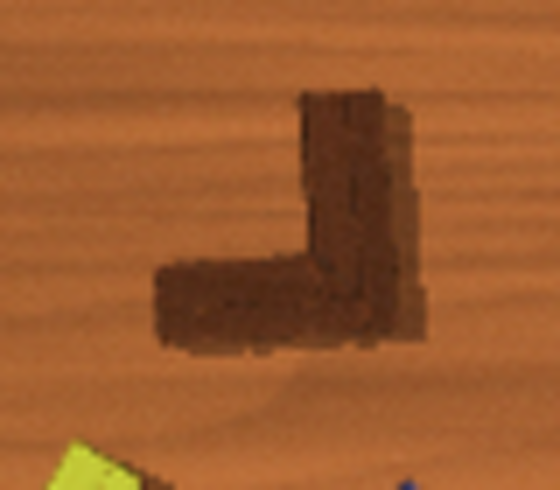

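The crop confirms the dark mahogany L: its outer corner is at the lower right of the crop, about (295,253) in the full image, with equal legs about 85 mm long, and it isn't the grey weight. Fit: origin (472,-114), yaw 0.067. The drawer is at about (588,208), yaw 0.208, about 154 mm out. I'll grasp the leg that runs along x.

```bash
cat >> h.py <<'E'
pi=np.pi
def rot(a): return np.array([[np.cos(a),-np.sin(a)],[np.sin(a),np.cos(a)]])
D=np.array([587.8,207.7]); DY=.208   # drawer_in at the start
def inD(x,y): return D+rot(DY)@[x,y]
E
python3 - <<'E'
from h import *
print(np.round(env.current_orientation(),3), env.current_time_s())
g=np.array([472.1,-113.9])+rot(.067)@[3,-28.5]
q=env.current_qpos(); 
for y in(.067,.067-pi):
    print(y,np.round(env.solve_ik([*g,150],[pi,0,y]),2), np.round(env.solve_ik([*inD(3,-28.5),150],[pi,0,y+.141]),2))
E
```

```text
[-3.141  0.     2.792] 0.4
0.067 [-0.4  -0.17  2.05 -0.    1.26  1.11] [ 0.21  0.11  1.77 -0.    1.26  1.57]
-3.074592653589793 [-0.4  -0.17  2.05  0.    1.26 -2.04] [ 0.21  0.11  1.77  0.    1.26 -1.57]
```

Run:
```python
from m import *
g=np.array([472.1,-113.9])+rot(.067)@[3,-28.5]
env.gripper_to(.63)
env.movep([*g,150],[pi,0,.067])
print(env.servo_line([*g,3.5],v=100,contact_N=15), env.current_tcp_pos())
env.gripper_to(0,30); print("gap",env.current_finger_gap()*95,env.current_gripper_force())
env.servo_line([*env.current_tcp_pos()[:2],170],v=120)
print("gap",env.current_finger_gap()*95,env.current_gripper_force(),env.current_force(),env.current_time_s())
p,d=cap("scene"); save("pics/lift.png",p[60:260,150:420].repeat(2,0).repeat(2,1))
```

```text
False [ 477.63812795 -142.36794104    4.25166605]
gap 27.88576153373857 29.950380474328995
gap 27.820034155134675 29.95126225054264 [ 0.20941632 -0.20583068 -0.58159272] 7.775
```

View pics/lift.png

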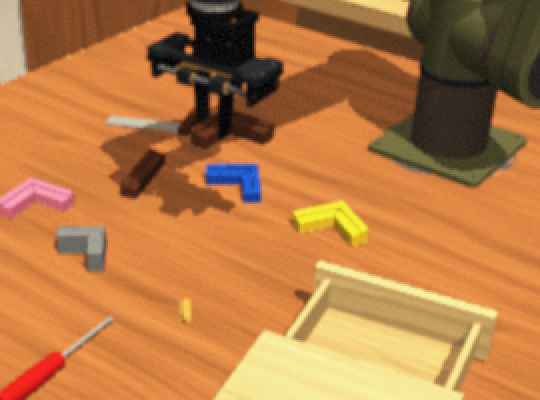

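The sample is held level in the fingers, at crop (230,130), with a 28 mm gap. Next I'll place it in the drawer.

Run:
```python
from m import *
t=inD(3,-28.5)
env.movep([*t,170],[pi,0,DY])
print(env.servo_line([*t,40],v=100,contact_N=10))
print(env.servo_line([*t,15],v=30,contact_N=4), env.current_tcp_pos())
env.gripper_to(.55); env.pause(.2)
env.servo_line([*t,170],v=120)
env.movep([*inD(-190,0),170],[pi,0,DY])
env.gripper_to(0)
for n in("top","scene"):
    p,d=cap(n); save(f"pics/placed_{n}.png",cv2.resize(p[50:250,60:260] if n=="top" else p[150:360,210:420],None,fx=2.8,fy=2.8)); np.savez(f"{n}1.npz",p=p,d=d)
print(env.current_time_s())
z=np.load("top1.npz")
try:
    x,f,P,m=fitL(z["p"],z["d"],inD(0,0),zr=(22,45)); print("L",x.round(2),f,"in drawer",rot(DY).T@(x[:2]-D),np.percentile(P[:,2],[2,50,98]))
except Exception as e: print(e)
```

```text
False
True [596.47780099 180.37926953  17.53982291]
15.425
L [586.69 204.07   6.47] 1.8013419967249689 in drawer [-1.83713963 -3.32429105] [25.05500807 35.29450691 41.27871441]
```

View pics/placed_top.png

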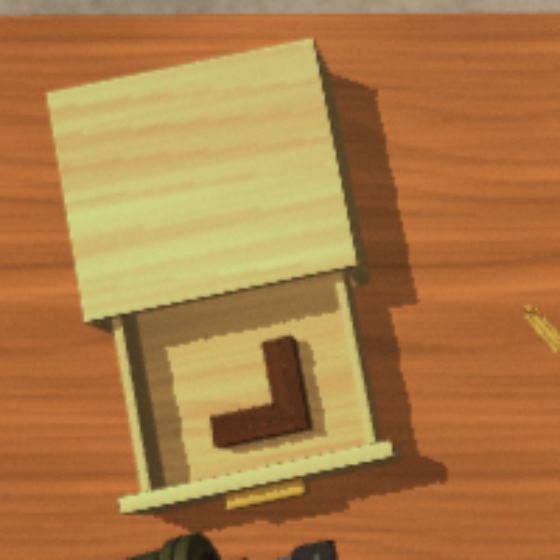

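View pics/placed_scene.png

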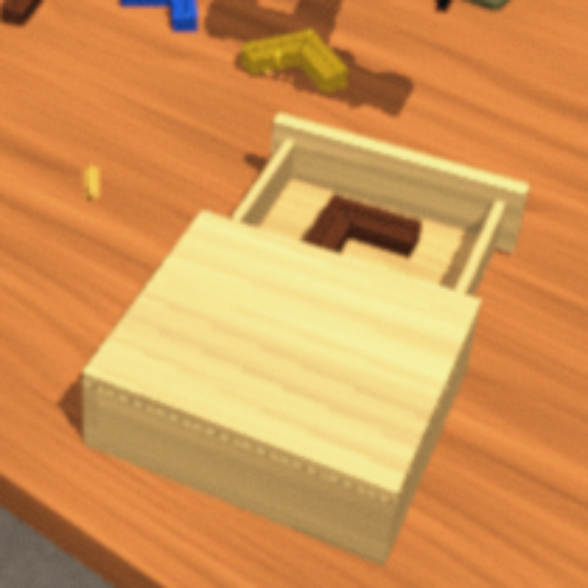

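The sample lies flat in the drawer, at crop (270,400) in the top view, released and clear of the walls and roof edge. Now I'll push on the pull.

Run:
```python
from m import *
env.servo_line([*inD(-160,0),170],v=150)
print(env.servo_line([*inD(-160,0),42],v=120,contact_N=10))
print(env.servo_line([*inD(25,0),42],v=70,contact_N=20), rot(DY).T@(env.current_tcp_pos()[:2]-D), env.current_force())
print(env.servo_line([*inD(60,0),42],v=25,contact_N=15), rot(DY).T@(env.current_tcp_pos()[:2]-D), env.current_force(),env.current_time_s())
env.servo_line([*inD(-60,0),42],v=100)
env.servo_line([*inD(-60,0),200],v=120)
env.movep([*inD(-190,0),220],[pi,0,DY])
p,d=cap("top"); save("pics/shut.png",cv2.resize(p[50:250,60:260],None,fx=2.8,fy=2.8))
W=world("top",d); s=(W[...,:2]-D)@rot(DY)
k=(W[...,2]>60)&(W[...,2]<90)&(np.abs(s[...,1])<100)&(s[...,0]>-60)
a=s[k][:,0]; print("front min s",np.percentile(a,[.2,1,99.5]), env.current_time_s())
```

```text
False
False [24.93429352  0.07079618] [-1.53094062 -1.27542042 -2.59293062]
True [3.96389581e+01 1.80486639e-02] [ 0.35565768  0.6751683  -0.05445126] 20.5667
front min s [ 65.80382459  66.44277724 288.77181888] 23.8
```

View pics/shut.png

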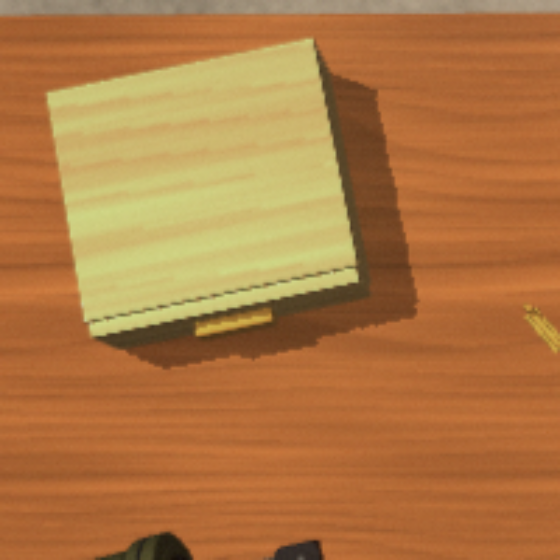

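The picture shows the front board flush with the box at crop (225,300). The push met the stop where expected, and the front face stands about 14 mm ahead of the roof edge, which matches fully shut.

```bash
python3 -c "
from rig import env
print(env.sign_off())"
```

```text
the job is handed in; nothing more can be done
None
```

The mahogany corner sample lies flat in the drawer and is released, the drawer is pushed fully shut, the straight moulding was not touched, and the job is handed in (about 24 s of the 54 s used); the hand-in returned no verdict.

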